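# Show the layered edge of the blue acetate blank

## Task

Two laminated spectacle-acetate blanks lie on the raised ledge on the optician's bench. Using only the fingertips, push the blue blank, never lifting it off the ledge, so that it lies flat and flush against the ledge's back rail with its outer end sticking out about 30 mm (two fingers' breadth) past the end of the ledge nearest to it, so that its layered edge shows and the end can be picked up later. Leave the amber blank, the screw jar and everything else on the bench where they are.

Things in the scene. Friction and masses are not known exactly. Their poses are not given: they have to be found in the camera images.
- ledge: Fixed shelf: plywood board 120 mm deep (x), 600 mm long (y), on feet, white drawers beneath. Origin on the bench under the board's centre; x away from the robot across the board, y left along it, z up. Board top 75 mm above the bench. An aluminium rail runs along the back edge, 10 mm above the board, front face at x = +52 mm. The front edge (x = -60 mm) and both ends (y = +-300 mm) have no lip
- ledge_left_end (a point): Middle of the board's left end, on its top surface (ledge frame 0, +300, 75 mm); axes as the ledge
- ledge_right_end (a point): Middle of the board's right end, on its top surface (ledge frame 0, -300, 75 mm); axes as the ledge
- blue_blank: Loose flat plate, dark blue on top, white and light blue below: 60 mm wide (x), 150 mm long (y), 6 mm thick, about 70 g. Origin at the centre of its underside. Starts flat on the board in its left or right half, 9 to 47 mm short of the rail, slightly askew; slides by plain friction, under 1 N. Flush, its origin is at ledge x = +22 mm; with 30 mm overhang at ledge y = +255 (left end) or -255 mm (right)
- amber_blank: Loose blank of the same size, amber-brown on top, in the other half of the ledge; leave it. Origin at the centre of its underside, axes as the blue blank
- jar: Loose screw jar, clear with a black lid, 33 mm across and 38 mm high, standing on the ledge near its middle, between the blanks (at least 50 mm from either); leave it. Origin at the centre of its underside
- hammer: Loose small hammer, 240 mm long, lying on the bench in front of the ledge; leave it. Handle towards its -x
- screwdriver: Loose red screwdriver, 160 mm long, lying on the bench in front of the ledge; leave it. Handle towards its -x
- pliers: Loose blue-handled pliers, 155 mm long, lying on the bench in front of the ledge; leave them. Origin under the joint, jaws towards +x
- spectacles: Loose blue spectacles standing on the bench behind the ledge, 136 mm wide, 38 mm high; leave them. Origin under the bridge, temples towards +x
- job_tray: Loose yellow job tray with two lenses, 130 by 200 by 35 mm, on the bench behind the ledge; leave it. Origin at the centre of its underside
- cleaner_bottle: Loose bottle of lens cleaner, 40 mm across, 100 mm high, behind the left half of the ledge; leave it. Origin at the centre of its underside
Mind the look-alikes: they are no part of the job. Of the things shaped like the blue_blank, the blue one is meant.

How it is judged:
By the outcome, as a careful person would: the job done as asked, in the order asked, and still so for the second after the job is handed in, with the robot touching nothing.
It also fails if it takes over 48 s, if anything falls off the work surface, if the arm or the gripper's body presses on something with over 40 N, if the wrist force passes 120 N, or if a joint passes its speed limit or range.

## Robot

A 6-joint arm with a two-finger parallel gripper is mounted at the origin on the work surface. World frame = base frame: x ahead of the robot, y to its left, z up, the work surface at z = 0. Lengths are in m, angles in rad, forces in N, time in s.
With the tool pointing down it reaches from about 0.3 to 0.775 m from the base axis. Payload 14.6 kg.
Tool frame: the origin (TCP) lies midway between the tips of the shut fingers; the grasp point (between the pads) lies 19 mm behind it (grasp_offset is the distance from the TCP to the grasp point, in m); z points along the fingers, y is the line along which they close (so a half turn about z gives the same grasp; the last joint's range is limited). The gripper opens to 94 mm and grips with 3 to 60 N. Pads are 16 mm wide; open, the fingers measure 119 mm over their backs; the gripper's body (75 mm by 177 mm) begins 78 mm behind the grasp point.
Start: joints at [1.246, 0.3, 1.521, -0, 1.321, -0.067], TCP at [0.14, 0.532, 0.205] pointing down, gripper open.
Joint ranges: [-3.03, 3.03], [-0.79, 2.21], [0.23, 2.52], [-1.04, 4.18], [0, 3.07], [-2.55, 2.55]. Speed limits (rad/s): [2.22, 2.22, 2.57, 3.14, 3.14, 3.14].

## Interface

Orientations are given as [roll, pitch, yaw] about the fixed x, y, z axes, in that order (R = Rz(yaw) Ry(pitch) Rx(roll)).
In Python, from station import * gives the robot as it stands. The module is installed in compiled form; this text tells all that it offers.
- The arm moves only by the tool send_rows, never from a script. Its argument "rows" is a list of rows, each an object of numbers: "dx", "dy", "dz": the shift along the tool's x, y, z in mm; "roll": the turn about the tool's z in degrees; "jaw": the closure, from -1 (fully open) to 1 (shut). In form: [{"dx": .., "dy": .., "dz": .., "roll": .., "jaw": ..}, ...]. A call has 1 to 12 rows; each row shifts and turns the commanded pose from where the row before left it, along the tool's axes as they then stand; what a row does not reach is not made up. A row lasts 1/12 s, in which the tool goes at most 41.7 mm and 7.16 degrees, less where a joint would pass 70% of its speed; a pose out of reach is approached as far as the arm can. A call is refused whole if a number of a shift passes 41.7 or a number of a turn 7.16, either way. A call with a gripper value outside its range is refused whole. The fingers move at their own pace and stop on an object; "force" is the grip in N (left out, the last holds). Time passes only in rows, so rows that do not move let the fingers close. It gives the time, the measured TCP pose, the force, the opening and the grip force at its end, in the units of the state.
- get_obs(): the state, without advancing time (a new reading comes with each control period).
- camera(name): name is "scene" or "top" or "wrist"; returns a dict with "frame" (420x560x3 uint8, red, green, blue), "z_map" (420x560 float32, m along the optical axis (not along the pixel's ray), 0 where there is no reading), "camera_matrix" (3x3 intrinsics, pixels), "rvec" (rotation vector, rad) and "tvec" (3), from world to camera coordinates, as OpenCV has them. Camera axes: x right, y down, z forward; pixel columns grow to the right and rows downward; lengths in m; the calibration is good to about 2 mm. A picture is of the moment at which its call begins.
- hand_in(): hands the job in; it is judged then, once.
The state is a dict: "time_s": time; "qpos": joint angles; "joint_vel": joint speeds; "tau": joint torques, N m; "ee_pos": TCP position; "eef_rot": TCP orientation; "force": force on the tool from outside, world axes, zero at the start; "moment": the same for the moment, N m; "grip_width": finger opening in m; "grip_force": force on a finger pad.
Only numpy, scipy, OpenCV 4.12 (cv2) and the standard library are available. Lean on these libraries where they do the work, as an engineer would, in place of code of your own. Each camera call takes 0.05 s, during which the arm holds its last target. There are 200 camera calls.

## Working session

There is one attempt and no reset: what is moved stays moved. The work goes in short steps, Python scripts to look and compute and a tool call to move; the robot and the scene stay as the last step left them, time stands still between calls to the robot, and variables do not carry over. Pictures are saved under pics/ and viewed, at most 10 in all, crops included, and the job is handed in when it is done.

Besides the shell and the picture viewer there is one more tool, called after "Call:" by a JSON object that holds its "method" and its "body". send_rows: Moves the arm, as the interface text tells. Its arguments: {"type":"object","properties":{"rows":{"type":"array"},"force":{"type":"number"}},"required":["rows"]}

```bash
mkdir -p pics; cat > h.py <<'E'
from station import *
import numpy as np, cv2
def cloud(c):
    K=c["camera_matrix"];R=cv2.Rodrigues(np.array(c["rvec"],float))[0];t=np.array(c["tvec"]).ravel()
    z=c["z_map"];v,u=np.indices(z.shape)
    P=np.stack([(u-K[0,2])/K[0,0]*z,(v-K[1,2])/K[1,1]*z,z],-1)
    W=(P-t)@R
    W[z<=0]=np.nan
    return W
def save(c,n,s=1):
    cv2.imwrite(n,cv2.resize(c["frame"][:,:,::-1],None,fx=s,fy=s))
E
python3 - <<'E'
from h import *
a=camera("top");b=camera("scene")
np.savez("top.npz",f=a["frame"],W=cloud(a));np.savez("scene.npz",f=b["frame"],W=cloud(b))
im=np.vstack([a["frame"],b["frame"]])[:,:,::-1]
cv2.imwrite("pics/1.png",a["frame"][:,:,::-1]);cv2.imwrite("pics/2.png",b["frame"][:,:,::-1])
o=get_obs();print(o)
E
```

```text
{'time_s': 0.1, 'qpos': array([ 1.24638363e+00,  3.00422908e-01,  1.52150196e+00,  9.52963972e-06,
        1.32069312e+00, -6.65961425e-02]), 'joint_vel': array([ 0.00110351, -0.00169511, -0.00067798,  0.00066498, -0.00019843,
       -0.00160321]), 'tau': array([ 1.49203202e-03, -5.32650518e+01, -3.53277290e+01,  7.09851924e-02,
        2.36029259e-02, -2.73149175e-05]), 'ee_pos': array([0.14015925, 0.53160666, 0.20494623]), 'eef_rot': array([-3.14057021e+00, -7.74428943e-05,  2.88377370e+00]), 'force': array([-0.9097457 , -0.61828656,  0.78428245]), 'moment': array([ 0.00296417, -0.03616609,  0.04028198]), 'grip_force': 0.0, 'grip_width': 0.09373421706583908}
```

View pics/1.png

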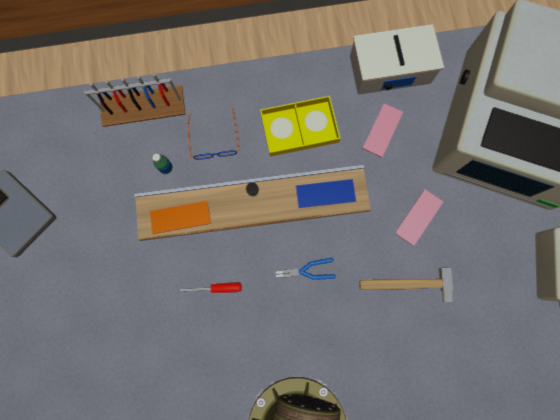

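View pics/2.png

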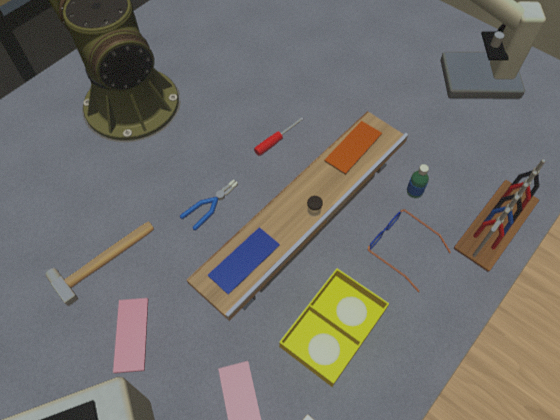

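The top view shows the amber blank at px (180,217), the jar at (252,188) and the blue blank at (326,194) in the right half of the ledge. The ledge's right end is at about (367,190). The candidates of blank shape are the amber one at (180,217), the blue one at (326,194) and the pink slips at (383,130) and (420,217). Only the one at (326,194) is dark blue and lies on the ledge. I'll confirm it in a crop while measuring.

```bash
cat > m.py <<'E'
from h import *
def rect(W,m):
    n,l=cv2.connectedComponents(m.astype(np.uint8)); 
    if n<2: return None
    k=1+np.argmax([np.sum(l==i) for i in range(1,n)]); p=W[l==k]
    return p,cv2.minAreaRect((p[:,:2]*1000).astype(np.float32)),cv2.boxPoints(cv2.minAreaRect((p[:,:2]*1000).astype(np.float32)))
E
python3 - <<'E'
from m import *
for n in("top","scene"):
    d=np.load(n+".npz");f,W=d["f"],d["W"]
    hsv=cv2.cvtColor(f,cv2.COLOR_RGB2HSV);z=np.nan_to_num(W[...,2])
    roi=(z>.068)&(z<.09)
    for nm,m in(("blue",(hsv[...,0]>110)&(hsv[...,0]<130)&(hsv[...,1]>150)&roi),("amber",(hsv[...,0]<14)&(hsv[...,1]>200)&roi),("ledge",roi)):
        r=rect(W,m)
        if r: print(n,nm,len(r[0]),np.median(r[0][:,2]).round(4),r[1],r[2].round(0).tolist())
f=np.load("top.npz")["f"]
cv2.imwrite("pics/3.png",cv2.resize(f[150:250,120:385,::-1],None,fx=3,fy=3,interpolation=cv2.INTER_CUBIC))
E
```

```text
top blue 1186 0.0807 ((564.3097534179688, -168.18006896972656), (145.60670471191406, 57.99516677856445), 87.60809326171875) [[532.0, -240.0], [590.0, -242.0], [596.0, -97.0], [538.0, -94.0]]
top amber 15 0.0836 ((894.6715087890625, 216.6257781982422), (5.6528239250183105, 7.567142009735107), 28.278371810913086) [[890.0, 219.0], [894.0, 212.0], [899.0, 215.0], [895.0, 221.0]]
top ledge 10625 0.076 ((572.4088745117188, 23.883544921875), (600.9025268554688, 121.8498764038086), 88.31852722167969) [[503.0, -275.0], [624.0, -278.0], [642.0, 322.0], [520.0, 326.0]]
scene blue 1325 0.0801 ((566.40771484375, -165.38714599609375), (148.0825958251953, 59.20096969604492), 87.39779663085938) [[533.0, -238.0], [593.0, -241.0], [599.0, -93.0], [540.0, -90.0]]
scene amber 715 0.0803 ((563.5525512695312, 214.39883422851562), (58.66379165649414, 150.99954223632812), 1.5950473546981812) [[532.0, 289.0], [536.0, 138.0], [595.0, 140.0], [591.0, 291.0]]
scene ledge 13001 0.0754 ((574.6393432617188, 26.431640625), (603.018798828125, 123.82740783691406), 88.41727447509766) [[504.0, -273.0], [628.0, -277.0], [645.0, 326.0], [521.0, 330.0]]
```

View pics/3.png

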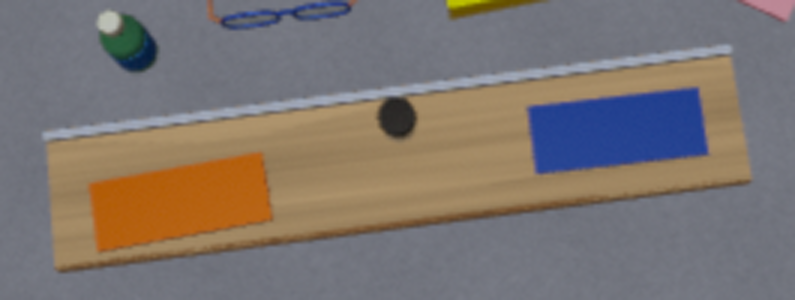

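The crop confirms the dark blue blank on the ledge's right half, at crop px (617,130). In the ledge frame it is at about (-3, -192) mm with about -1° of skew. I'll push it 63 mm toward -y with shut fingertips on its inner end. After that I'll push it in +x with two spread fingertips against the rail.

Call:
{"method": "send_rows", "body": {"rows": [{"roll": -6.55,"jaw": 1},{"roll": -6.55,"jaw": 1},{"dx": -20,"dy": -26.5,"jaw": 1},{"dx": -20,"dy": -26.5,"jaw": 1},{"dx": -20,"dy": -26.5,"jaw": 1},{"dx": -20,"dy": -26.5,"jaw": 1},{"dx": -20,"dy": -26.5,"jaw": 1},{"dx": -20,"dy": -26.5,"jaw": 1},{"dx": -20,"dy": -26.5,"jaw": 1},{"dx": -20,"dy": -26.5,"jaw": 1},{"dx": -20,"dy": -26.5,"jaw": 1},{"dx": -20,"dy": -26.5,"jaw": 1}]}}

```text
invalid input at $.rows[0]: expected keys dx, dy, dz, roll, jaw
```

Call:
{"method": "send_rows", "body": {"rows": [{"dx": -20,"dy": -26.5,"jaw": 1},{"dx": -20,"dy": -26.5,"jaw": 1},{"dx": -20,"dy": -26.5,"jaw": 1},{"dx": -20,"dy": -26.5,"jaw": 1},{"dx": -20,"dy": -26.5,"jaw": 1},{"dx": -20,"dy": -26.5,"jaw": 1},{"dx": -20,"dy": -26.5,"jaw": 1},{"dx": -20,"dy": -26.5,"jaw": 1},{"dx": -20,"dy": -26.5,"jaw": 1},{"dx": -20,"dy": -26.5,"jaw": 1},{"jaw": 1},{"jaw": 1}]}}

```text
invalid input at $.rows[0]: expected keys dx, dy, dz, roll, jaw
```

```bash
cat > s.py <<'E'
from m import *
o=get_obs();p=o["ee_pos"]*1000;C=np.array([573.5,25.]);a=-.0285
R=np.array([[np.cos(a),-np.sin(a)],[np.sin(a),np.cos(a)]])
L=lambda q:(q-C)@R
if __name__=="__main__":
    print(o["time_s"],"ledge",L(p[:2]).round(1),"z",p[2].round(1),"rot",np.degrees(o["eef_rot"]).round(2),o["force"].round(2),o["grip_width"])
E
python3 s.py; python3 - <<'E'
from h import *
c=camera("wrist");save(c,"pics/4.png")
E
```

```text
0.1 ledge [-447.6  494.1] z 204.9 rot [-179.94   -0.    165.23] [-0.91 -0.62  0.78] 0.09373421706583908
```

View pics/4.png

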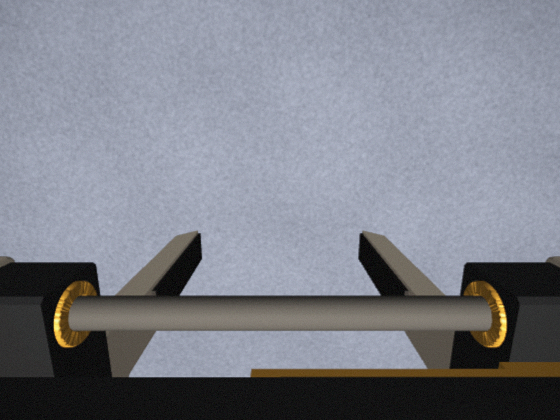

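The calls were refused because every row needs all five keys, so the arm hasn't moved. The wrist picture shows only bare bench between the fingers, at px (180,250) and (380,250).

Call:
{"method": "send_rows", "body": {"rows": [{"dx": 0,"dy": 0,"dz": 0,"roll": -6.55,"jaw": 1},{"dx": 0,"dy": 0,"dz": 0,"roll": -6.55,"jaw": 1},{"dx": -20,"dy": -26.5,"dz": 0,"roll": 0,"jaw": 1},{"dx": -20,"dy": -26.5,"dz": 0,"roll": 0,"jaw": 1},{"dx": -20,"dy": -26.5,"dz": 0,"roll": 0,"jaw": 1},{"dx": -20,"dy": -26.5,"dz": 0,"roll": 0,"jaw": 1},{"dx": -20,"dy": -26.5,"dz": 0,"roll": 0,"jaw": 1},{"dx": -20,"dy": -26.5,"dz": 0,"roll": 0,"jaw": 1},{"dx": -20,"dy": -26.5,"dz": 0,"roll": 0,"jaw": 1},{"dx": -20,"dy": -26.5,"dz": 0,"roll": 0,"jaw": 1},{"dx": -20,"dy": -26.5,"dz": 0,"roll": 0,"jaw": 1},{"dx": -20,"dy": -26.5,"dz": 0,"roll": 0,"jaw": 1}]}}

```text
time_s: 1.15
ee_pos: [0.3329, 0.2596, 0.2054]
eef_rot: [3.142, 0.0, 3.113]
force: [-0.3, 0.6, 0.5]
grip_width: 0.0175
grip_force: 0.0
```

```bash
python3 s.py
```

```text
1.15 ledge [-247.2  227.7] z 205.4 rot [180.     0.   178.34] [-0.29  0.58  0.48] 0.017462707332818635
```

Call:
{"method": "send_rows", "body": {"rows": [{"dx": -22,"dy": -29,"dz": 0,"roll": 0,"jaw": 1},{"dx": -22,"dy": -29,"dz": 0,"roll": 0,"jaw": 1},{"dx": -22,"dy": -29,"dz": 0,"roll": 0,"jaw": 1},{"dx": -22,"dy": -29,"dz": 0,"roll": 0,"jaw": 1},{"dx": -22,"dy": -29,"dz": 0,"roll": 0,"jaw": 1},{"dx": -22,"dy": -29,"dz": 0,"roll": 0,"jaw": 1},{"dx": -22,"dy": -29,"dz": 0,"roll": 0,"jaw": 1},{"dx": -22,"dy": -29,"dz": 0,"roll": 0,"jaw": 1},{"dx": -22,"dy": -29,"dz": 0,"roll": 0,"jaw": 1},{"dx": -22,"dy": -29,"dz": 0,"roll": 0,"jaw": 1},{"dx": -24,"dy": -28,"dz": 0,"roll": 0,"jaw": 1},{"dx": 0,"dy": 0,"dz": 30,"roll": 0,"jaw": 1}]}}

```text
time_s: 2.15
ee_pos: [0.5715, -0.0687, 0.1794]
eef_rot: [-3.14, 0.009, 3.109]
force: [-0.1, 1.2, 0.2]
grip_width: 0.0003
grip_force: 0.0
```

Call:
{"method": "send_rows", "body": {"rows": [{"dx": 0,"dy": 0,"dz": 30,"roll": 0,"jaw": 1},{"dx": 0,"dy": 0,"dz": 30,"roll": 0,"jaw": 1},{"dx": 0,"dy": 0,"dz": 20,"roll": 0,"jaw": 1},{"dx": 0,"dy": 0,"dz": 0,"roll": 0,"jaw": 1},{"dx": 0,"dy": 0,"dz": 0,"roll": 0,"jaw": 1}]}}

```text
time_s: 2.57
ee_pos: [0.5668, -0.0638, 0.0952]
eef_rot: [3.141, -0.002, 3.112]
force: [0.7, 0.0, 0.4]
grip_width: 0.0005
grip_force: 0.0
```

```bash
python3 s.py;python3 - <<'E'
from h import *
c=camera("wrist");d=camera("top");cv2.imwrite("pics/5.png",np.hstack([c["frame"][::1,::1,::-1][:, :],cv2.resize(d["frame"][150:250,230:385,::-1],None,fx=4.2,fy=4.2)[:420,:]])[:, :1300:2][::2] if 0 else np.vstack([cv2.resize(c["frame"][:,:,::-1],(400,300)),cv2.resize(d["frame"][150:250,250:383,::-1],(400,300))]))
E
```

```text
2.5667 ledge [ -4.2 -89. ] z 95.2 rot [ 1.7999e+02 -9.0000e-02  1.7833e+02] [0.74 0.01 0.39] 0.0004519218960294028
```

View pics/5.png

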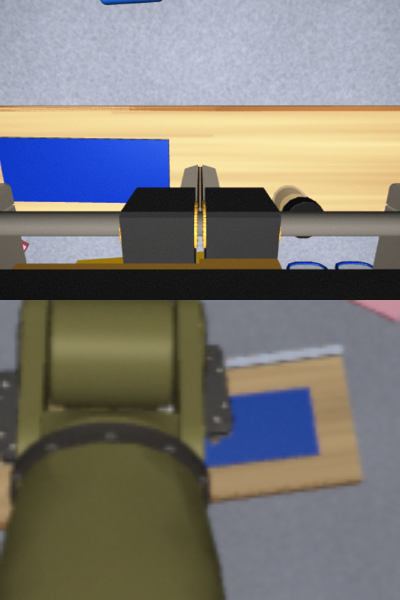

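The wrist half shows the shut tips at about (200,175), on the board just left of the blank's inner end at (169,170), with the jar clear at (300,210). I'll lower to z 78 and start pushing.

Call:
{"method": "send_rows", "body": {"rows": [{"dx": 0,"dy": 0,"dz": 12,"roll": 0,"jaw": 1},{"dx": 0,"dy": 0,"dz": 5,"roll": 0,"jaw": 1},{"dx": 0,"dy": 0,"dz": 0,"roll": 0,"jaw": 1},{"dx": 0,"dy": -6,"dz": 0,"roll": 0,"jaw": 1},{"dx": 0,"dy": -6,"dz": 0,"roll": 0,"jaw": 1},{"dx": 0,"dy": -6,"dz": 0,"roll": 0,"jaw": 1},{"dx": 0,"dy": -6,"dz": 0,"roll": 0,"jaw": 1},{"dx": 0,"dy": -6,"dz": 0,"roll": 0,"jaw": 1},{"dx": 0,"dy": -6,"dz": 0,"roll": 0,"jaw": 1},{"dx": 0,"dy": 0,"dz": 0,"roll": 0,"jaw": 1}]}}

```text
time_s: 3.5
ee_pos: [0.566, -0.1011, 0.0786]
eef_rot: [-3.141, 0.0, 3.112]
force: [0.1, -1.2, 0.3]
grip_width: 0.0004
grip_force: 0.0
```

```bash
cat > b.py <<'E'
from s import *
import sys
for n in sys.argv[1:]:
    c=camera(n);W=cloud(c);f=c["frame"];hsv=cv2.cvtColor(f,cv2.COLOR_RGB2HSV);z=np.nan_to_num(W[...,2])
    r=rect(W,(hsv[...,0]>110)&(hsv[...,0]<130)&(hsv[...,1]>150)&(z>.066)&(z<.095))
    if r: print(n,len(r[0]),np.median(r[0][:,2]).round(4),[round(v) for v in r[1][1]],"ledge c",L(np.array(r[1][0])).round(1),L(r[2]).round(0).tolist(),round(r[1][2],1))
E
python3 s.py; python3 b.py wrist scene
```

```text
3.5 ledge [  -3.9 -126.2] z 78.6 rot [-1.7999e+02  2.0000e-02  1.7828e+02] [ 0.09 -1.18  0.27] 0.0004182386122454824
wrist 20641 0.0793 [150, 61] ledge c [  -2.3 -207.1] [[-33.0, -282.0], [28.0, -282.0], [28.0, -132.0], [-32.0, -132.0]] 88.1
scene 1195 0.0799 [146, 59] ledge c [  -1.4 -205.9] [[-32.0, -279.0], [28.0, -279.0], [29.0, -133.0], [-30.0, -133.0]] 87.8
```

Call:
{"method": "send_rows", "body": {"rows": [{"dx": 0,"dy": -6,"dz": 0,"roll": 0,"jaw": 1},{"dx": 0,"dy": -6,"dz": 0,"roll": 0,"jaw": 1},{"dx": 0,"dy": -6,"dz": 0,"roll": 0,"jaw": 1},{"dx": 0,"dy": -6,"dz": 0,"roll": 0,"jaw": 1},{"dx": 0,"dy": -6,"dz": 0,"roll": 0,"jaw": 1},{"dx": 0,"dy": -6,"dz": 0,"roll": 0,"jaw": 1},{"dx": 0,"dy": -6,"dz": 0,"roll": 0,"jaw": 1},{"dx": 0,"dy": -3,"dz": 0,"roll": 0,"jaw": 1},{"dx": 0,"dy": 0,"dz": 0,"roll": 0,"jaw": 1}]}}

```text
time_s: 4.35
ee_pos: [0.5646, -0.1456, 0.0785]
eef_rot: [-3.141, 0.0, 3.112]
force: [-0.3, -0.6, 0.9]
grip_width: 0.0002
grip_force: 0.0
```

```bash
python3 s.py; python3 b.py wrist scene; python3 - <<'E'
from s import *
# recheck ledge right end from the wrist and scene depth
for n in("wrist","scene"):
    W=cloud(camera(n));l=L(W[...,:2].reshape(-1,2)*1000);z=W[...,2].ravel()*1000
    k=(abs(z-75)<4)&(l[:,1]<-240)&(l[:,1]>-330)&(l[:,0]>-75)&(l[:,0]<60)
    g=k&(l[:,0]<-38)&(l[:,0]>-55); h=(z>79)&(z<92)&(l[:,1]<-150)&(l[:,1]>-290)&(l[:,0]>40)&(l[:,0]<75)
    print(n,g.sum(),np.percentile(l[g,1],[.5,1,3]) if g.any() else 0,"front",np.percentile(l[k,0],[.5,2]),"rail",h.sum(),np.percentile(l[h,0],[1,5,50,95]) if h.any() else 0)
E
```

```text
4.35 ledge [  -4.  -170.8] z 78.5 rot [-179.99    0.    178.29] [-0.31 -0.58  0.95] 0.00022462529829723207
wrist 20326 0.0793 [150, 59] ledge c [  -2.1 -252. ] [[-32.0, -327.0], [28.0, -327.0], [27.0, -177.0], [-32.0, -177.0]] 88.5
scene 1279 0.08 [147, 59] ledge c [  -0.6 -250.7] [[-29.0, -324.0], [30.0, -324.0], [28.0, -177.0], [-31.0, -178.0]] 88.9
wrist 3036 [-300.09019305 -299.83617044 -298.66726475] front [-60.16840253 -59.56327557] rail 1299 [51.01855123 51.35478535 54.17885205 58.92377434]
scene 213 [-299.5100109  -299.37557298 -297.47969215] front [-58.65569514 -57.40112843] rail 305 [53.41771331 53.79242808 58.12092981 61.64771785]
```

The ledge frame checks out: end at -300, front at -60, rail at 51–53. I'll push 3 mm more, back off, lift, and go to the front with the fingers spread.

Call:
{"method": "send_rows", "body": {"rows": [{"dx": 0,"dy": -3,"dz": 0,"roll": 0,"jaw": 1},{"dx": 0,"dy": 0,"dz": 0,"roll": 0,"jaw": 1},{"dx": 0,"dy": 10,"dz": 0,"roll": 0,"jaw": 1},{"dx": 0,"dy": 0,"dz": -25,"roll": 0,"jaw": 1},{"dx": 0,"dy": 0,"dz": -20,"roll": 0,"jaw": 1},{"dx": 20,"dy": -20,"dz": 0,"roll": 0,"jaw": -1},{"dx": 20,"dy": -20,"dz": 0,"roll": 0,"jaw": -1},{"dx": 20,"dy": -20,"dz": 0,"roll": 0,"jaw": -1},{"dx": 11,"dy": -21,"dz": 0,"roll": 0,"jaw": -1},{"dx": 0,"dy": 0,"dz": 0,"roll": 0,"jaw": -1},{"dx": 0,"dy": 0,"dz": 0,"roll": 0,"jaw": -1},{"dx": 0,"dy": 0,"dz": 20,"roll": 0,"jaw": -1}]}}

```text
time_s: 5.55
ee_pos: [0.4935, -0.2168, 0.1064]
eef_rot: [-3.139, 0.005, 3.112]
force: [1.9, -0.8, 0.6]
grip_width: 0.0434
grip_force: 0.0
```

```bash
python3 s.py; python3 b.py wrist scene;python3 - <<'E'
from h import *
save(camera("wrist"),"pics/6.png")
E
```

```text
5.55 ledge [ -73. -244.] z 106.4 rot [-179.86    0.3   178.33] [ 1.87 -0.79  0.6 ] 0.04339902280605157
wrist 3819 0.0792 [102, 27] ledge c [  14.9 -243.4] [[1.0, -294.0], [28.0, -294.0], [29.0, -192.0], [2.0, -192.0]] 88.1
scene 1256 0.0799 [147, 59] ledge c [  -0.5 -252.3] [[-30.0, -326.0], [29.0, -326.0], [29.0, -179.0], [-31.0, -179.0]] 88.6
```

View pics/6.png

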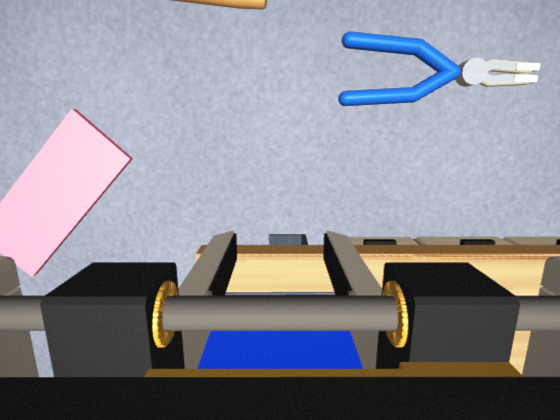

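The wrist view shows the fingers still opening, at (220,250) and (340,250), in front of the ledge edge, with the blue blank ahead at (280,345). I'll finish opening, go down, and push towards the rail.

Call:
{"method": "send_rows", "body": {"rows": [{"dx": 0,"dy": 0,"dz": 0,"roll": 0,"jaw": -1},{"dx": 0,"dy": 0,"dz": 0,"roll": 0,"jaw": -1},{"dx": 0,"dy": 0,"dz": 0,"roll": 0,"jaw": -1},{"dx": 0,"dy": 0,"dz": 18,"roll": 0,"jaw": -1},{"dx": 0,"dy": 0,"dz": 8,"roll": 0,"jaw": -1},{"dx": 0,"dy": 0,"dz": 0,"roll": 0,"jaw": -1},{"dx": -8,"dy": 0,"dz": 0,"roll": 0,"jaw": -1},{"dx": -8,"dy": 0,"dz": 0,"roll": 0,"jaw": -1},{"dx": -8,"dy": 0,"dz": 0,"roll": 0,"jaw": -1},{"dx": -8,"dy": 0,"dz": 0,"roll": 0,"jaw": -1},{"dx": -4,"dy": 0,"dz": 0,"roll": 0,"jaw": -1},{"dx": 0,"dy": 0,"dz": 0,"roll": 0,"jaw": -1}]}}

```text
time_s: 6.7
ee_pos: [0.5284, -0.2177, 0.0774]
eef_rot: [-3.142, 0.0, 3.113]
force: [0.5, -0.5, -0.9]
grip_width: 0.0937
grip_force: 0.0
```

```bash
python3 s.py; python3 b.py scene
```

```text
6.7 ledge [ -38.2 -243.9] z 77.4 rot [-1.8000e+02  1.0000e-02  1.7836e+02] [ 0.53 -0.49 -0.91] 0.09372586901623593
scene 1419 0.08 [147, 58] ledge c [   2.9 -252.2] [[-27.0, -325.0], [32.0, -326.0], [32.0, -179.0], [-26.0, -179.0]] 88.0
```

Call:
{"method": "send_rows", "body": {"rows": [{"dx": -4,"dy": 0,"dz": 0,"roll": 0,"jaw": -1},{"dx": -4,"dy": 0,"dz": 0,"roll": 0,"jaw": -1},{"dx": -4,"dy": 0,"dz": 0,"roll": 0,"jaw": -1},{"dx": -4,"dy": 0,"dz": 0,"roll": 0,"jaw": -1},{"dx": -1,"dy": 0,"dz": 0,"roll": 0,"jaw": -1},{"dx": 0,"dy": 0,"dz": 0,"roll": 0,"jaw": -1}]}}

```text
time_s: 7.25
ee_pos: [0.5448, -0.2183, 0.0774]
eef_rot: [-3.142, 0.0, 3.113]
force: [-0.7, -1.1, 0.1]
grip_width: 0.0941
grip_force: 0.0
```

Call:
{"method": "send_rows", "body": {"rows": [{"dx": -1,"dy": 0,"dz": 0,"roll": 0,"jaw": -1},{"dx": 0,"dy": 0,"dz": 0,"roll": 0,"jaw": -1}]}}

```text
time_s: 7.42
ee_pos: [0.5456, -0.2183, 0.0774]
eef_rot: [-3.142, 0.0, 3.112]
force: [0.9, -0.5, -0.1]
grip_width: 0.0936
grip_force: 0.0
```

```bash
python3 s.py; python3 b.py scene
```

```text
7.4167 ledge [ -21. -244.] z 77.4 rot [-180.      0.    178.33] [ 0.94 -0.47 -0.06] 0.09364238764642722
scene 1506 0.08 [147, 58] ledge c [  19.2 -252.4] [[-10.0, -326.0], [49.0, -326.0], [48.0, -179.0], [-10.0, -179.0]] 88.7
```

Call:
{"method": "send_rows", "body": {"rows": [{"dx": -1,"dy": 0,"dz": 0,"roll": 0,"jaw": -1},{"dx": -1,"dy": 0,"dz": 0,"roll": 0,"jaw": -1},{"dx": 0,"dy": 0,"dz": 0,"roll": 0,"jaw": -1}]}}

```text
time_s: 7.72
ee_pos: [0.5477, -0.2184, 0.0775]
eef_rot: [-3.142, 0.0, 3.112]
force: [-0.7, 0.1, 0.6]
grip_width: 0.0943
grip_force: 0.0
```

Call:
{"method": "send_rows", "body": {"rows": [{"dx": -1,"dy": 0,"dz": 0,"roll": 0,"jaw": -1},{"dx": 0,"dy": 0,"dz": 0,"roll": 0,"jaw": -1}]}}

```text
time_s: 7.88
ee_pos: [0.5486, -0.2184, 0.0775]
eef_rot: [-3.142, 0.0, 3.112]
force: [0.2, -0.0, 0.3]
grip_width: 0.094
grip_force: 0.0
```

Call:
{"method": "send_rows", "body": {"rows": [{"dx": -0.7,"dy": 0,"dz": 0,"roll": 0,"jaw": -1},{"dx": 0,"dy": 0,"dz": 0,"roll": 0,"jaw": -1}]}}

```text
time_s: 8.05
ee_pos: [0.5489, -0.2184, 0.0774]
eef_rot: [3.142, -0.001, 3.113]
force: [-4.3, -0.3, 1.9]
grip_width: 0.0939
grip_force: 1.9
```

The blank has met the rail (-4.3 N). One more small press to square it, then I'll back off and look.

Call:
{"method": "send_rows", "body": {"rows": [{"dx": -0.5,"dy": 0,"dz": 0,"roll": 0,"jaw": -1},{"dx": 0,"dy": 0,"dz": 0,"roll": 0,"jaw": -1},{"dx": 0,"dy": 0,"dz": 0,"roll": 0,"jaw": -1}]}}

```text
time_s: 8.3
ee_pos: [0.5491, -0.2185, 0.0774]
eef_rot: [3.141, -0.002, 3.112]
force: [-7.7, -0.1, 3.5]
grip_width: 0.0936
grip_force: 3.6
```

Call:
{"method": "send_rows", "body": {"rows": [{"dx": 8,"dy": 0,"dz": 0,"roll": 0,"jaw": -1},{"dx": 25,"dy": 0,"dz": 0,"roll": 0,"jaw": -1},{"dx": 25,"dy": 0,"dz": 0,"roll": 0,"jaw": -1},{"dx": 0,"dy": 0,"dz": -30,"roll": 0,"jaw": -1},{"dx": 0,"dy": 0,"dz": -30,"roll": 0,"jaw": -1},{"dx": 0,"dy": 30,"dz": -20,"roll": 0,"jaw": -1},{"dx": 0,"dy": 35,"dz": 0,"roll": 0,"jaw": -1},{"dx": 0,"dy": 35,"dz": 0,"roll": 0,"jaw": -1},{"dx": 0,"dy": 35,"dz": 0,"roll": 0,"jaw": -1},{"dx": 0,"dy": 0,"dz": 0,"roll": 0,"jaw": -1}]}}

```text
time_s: 9.13
ee_pos: [0.4955, -0.0774, 0.1577]
eef_rot: [3.141, 0.001, 3.116]
force: [-0.4, -0.1, 0.1]
grip_width: 0.0939
grip_force: 0.0
```

```bash
python3 s.py; python3 b.py scene top wrist; python3 - <<'E'
from h import *
a=camera("top")["frame"];b=camera("scene")["frame"]
cv2.imwrite("pics/7.png",np.vstack([cv2.resize(a[140:240,260:400,::-1],(420,300)),cv2.resize(b[210:330,180:348,::-1],(420,300))]))
E
```

```text
9.1333 ledge [ -75.1 -104.6] z 157.7 rot [1.7995e+02 6.0000e-02 1.7853e+02] [-0.38 -0.1   0.15] 0.09388761753731419
scene 665 0.0801 [145, 56] ledge c [  21.3 -252. ] [[-8.0, -324.0], [48.0, -325.0], [50.0, -180.0], [-6.0, -179.0]] 87.6
top 857 0.0807 [146, 59] ledge c [  20.3 -256.8] [[-9.0, -330.0], [50.0, -330.0], [50.0, -184.0], [-10.0, -184.0]] 88.5
wrist 774 0.0792 [52, 16] ledge c [  43.8 -204.1] [[36.0, -230.0], [52.0, -230.0], [52.0, -178.0], [35.0, -178.0]] 89.1
```

View pics/7.png

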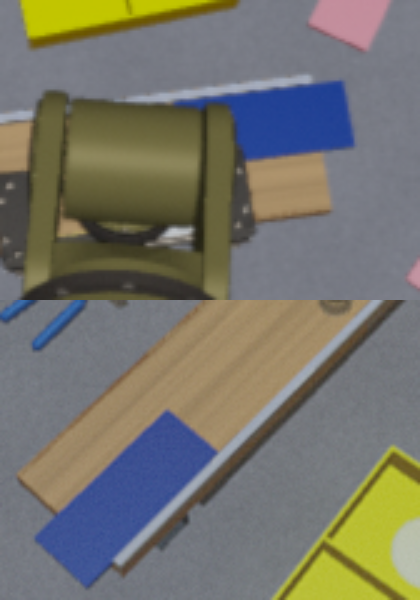

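The top crop shows the blue blank's back edge along the rail and its end projecting past the board at (350,115). The scene crop shows the same, with no gap at the rail. With each camera's offset corrected, the centre is at about (21–22, -254) mm, an overhang of about 29 mm, and the gripper is clear.

```bash
python3 -c "
from station import *
print(hand_in())"
```

```text
the job is handed in; nothing more can be done
None
```

Job handed in: the blue blank lies flush against the back rail with about 29 mm sticking out past the right end of the ledge; the fingertips touched nothing else, though I did not re-measure the other items afterwards.

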